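# Unlock and open the slide spinner

### The job

Open the slide spinner: with the side of a finger push its travel-lock knob to the left until it stops, then press the two release keys together, one fingertip on each, and keep both down until the lid has risen well clear of its catches. Then let the keys up and wait until the lid has swung fully open on its own spring; only push and press: do not push or lift the lid yourself, and leave the things that stand and lie round the spinner where they are, with none picked up.

Things in the scene. Friction and masses are not known exactly. Their poses are not given: they have to be found in the camera images.
- spinner: bench centrifuge that dries microscope slides: white case on grey plinth, 285 x 230 mm, fixed. Origin on the bench, 135 mm behind the front edge; x from front to hinge, y to the left seen from the front, z up. Flat front deck 75 mm high from x -135 to -20 mm, with only the knob and the two keys on it; clear lid in a grey frame from x -20 to 145 mm, its top 86 mm high
- lock_knob (a point): centre of the top of the travel-lock knob, black, ridged, 14 x 14 mm, 16 mm high above the deck, 49 mm in front of the keys' line. It starts at the right end of its left-right slot, 8 mm right of the spinner's centre line, slides 16 mm to the left (+y) against 1.5 N of friction and stays where it is left. Axes as the spinner's
- lock_slide (a joint): travel of the lock knob, m: 0 = locked (right end), 0.016 = unlocked (left end). While locked a bar under the keys stops them after about 1.5 mm.
- key_left_top (a point): centre of the top of the left release key: dark steel, ribbed, 26 mm (x) by 36 mm (y), 11 mm above the deck. Key centres are 72 mm apart (36 mm between inner edges), either side of the centre line, 33 mm in front of the lid. It goes straight down 8 mm at most; its catch is free after 5.5 mm. 1.2 N starts it, 3.5 N is full stroke; it springs back
- key_right_top (a point): the same point on the right release key
- key_left (a joint): travel of the left key, m: 0 = up, 0.008 = fully down, catch free above about 0.0055
- key_right (a joint): the same for the right key
- lid (a joint): lid opening, rad: 0 = shut, 1.0 = fully open. Sprung and damped: it rises only while both catches are free, at first by about 0.2 rad/s. A second pair of teeth stops it near 0.11 rad if the keys are let up before then; hold them to 0.16 rad, beyond which it goes on by itself to its stop, about 8 s from shut
- lid_front (a point): middle of the top of the lid's front edge, 163 mm from the hinge; the front edge moves up and away from the keys as the lid opens
- coplin_jar: the glass staining jar with white lid, 57 mm wide, 97 mm high; loose, a bystander; origin under its centre
- dropper_white: the white dropper bottle, 27 mm wide, 66 mm high; loose, a bystander; origin under its centre
- marker_green: the green-capped marker, 118 mm long, lying in front of the spinner; loose, a bystander; origin under its centre
- stain_w: the amber bottle with red dropper cap, 42 mm wide, 122 mm high; loose, a bystander; origin under its centre

How it is judged:
By the outcome, as a careful person would: the job done as asked, in the order asked, and still so for the second after the job is handed in, with the robot touching nothing.
It also fails if it takes over 58 s, if anything falls off the work surface, if the arm or the gripper's body presses on something with over 40 N, if the wrist force passes 120 N, or if a joint passes its speed limit or range.

### The arm

A 6-joint arm with a two-finger parallel gripper is mounted at the origin on a cart in front of the work surface, level with it; the furniture and walls round the work are solid. World frame = base frame: x ahead of the robot, y to its left, z up, the work surface at z = 0. Lengths are in m, angles in rad, forces in N, time in s.
With the tool pointing down it reaches from about 0.35 to 0.925 m from the base axis. Payload 6.4 kg.
Tool frame: the origin (TCP) lies at the very end of the fingers, on their centre line; the grasp point (between the pads) lies 19 mm behind it (r.pinch_z is the distance from the TCP to the grasp point, in m); z points along the fingers, y is the direction in which the jaws open and shut (so a half turn about z gives the same grasp; the last joint's range is limited). The gripper opens to 85 mm and grips with 20 to 120 N. Pads are 22 mm wide; open, the fingers measure 114 mm over their backs; the gripper's body (76 mm by 85 mm) begins 54 mm behind the grasp point. The pads swing forward as they close: fully open they stand 13 mm farther back than shut.
Start: joints at [1.047, 0.245, 1.558, -0, 1.339, -0.174], TCP at [0.223, 0.611, 0.192] pointing down, gripper open.
Joint ranges: [-3.13, 3.13], [-1.02, 2.26], [0.13, 2.54], [-0.95, 4.09], [0.21, 2.88], [-2.74, 2.74]. Speed limits (rad/s): [2.57, 2.57, 3.14, 3.14, 3.14, 3.14].

### API

Orientations are given as a unit quaternion [w, x, y, z].
In Python, from workcell import r gives the robot as it stands.
- The arm moves only by the tool apply_moves, never from a script. Its arguments are lists of equal length, an entry for each row: "dp": the shift along the tool's x, y, z in m, a list of three; "rotation": the turn, a rotation vector about the tool's x, y, z in rad, a list of three; "claw": the opening in per cent of the stroke, from 0 (shut) to 100 (fully open). In form: {"dp": [[dx, dy, dz], ...], "rotation": [[rx, ry, rz], ...], "claw": [claw, ...]}. A call has 1 to 10 rows; each row shifts and turns the commanded pose from where the row before left it, along the tool's axes as they then stand; what a row does not reach is not made up. A row lasts 1/8 s, in which the tool goes at most 62.5 mm and 10.7 degrees, less where a joint would pass 70% of its speed; a pose out of reach is approached as far as the arm can. A call is refused whole if a number of a shift passes 0.0625 or a number of a turn 0.188, either way. A call with a gripper value outside its range is refused whole. The fingers move at their own pace and stop on an object; the grip force is fixed at half the most. Time passes only in rows, so rows that do not move let the fingers close. It gives the time, the measured TCP pose, the force and the opening at its end, in the units of the state.
- r.read_state(): the state, without advancing time (a new reading comes with each control period).
- r.get_image(name): name is "scene" or "top" or "wrist"; returns a dict with "color" (420x560x3 uint8, red, green, blue), "depth" (420x560 float32, m along the optical axis (not along the pixel's ray), 0 where there is no reading), "fx", "fy", "cx", "cy" (pixels), "extrinsics" (4x4, takes a point from world to camera coordinates); the wrist camera has in their place "mount" (4x4, takes a point from camera to tool coordinates, whose origin is the TCP and whose axes are the flange's). Camera axes: x right, y up, looking along -z (the intrinsics and any distortion apply to the point x, -y, -z); pixel columns grow to the right and rows downward; lengths in m; the calibration is good to about 2 mm. A picture is of the moment at which its call begins: read the wrist's pose just before it.
- r.close_job(): hands the job in, once; it reports no verdict.
The state is a dict: "time": time; "joint_pos": joint angles; "qvel": joint speeds; "effort": joint torques, N m; "tool_pos": TCP position; "tool_rot": TCP orientation; "ft_force": force on the tool from outside, world axes, zero at the start; "wrist_torque": the same for the moment, N m; "finger_gap": finger opening in m.
Only numpy, scipy, OpenCV 4.12 (cv2) and the standard library are available. Lean on these libraries where they do the work, as an engineer would, in place of code of your own. Each camera call takes 0.05 s, during which the arm holds its last target.

## Working session

There is one attempt and no reset: what is moved stays moved. The work goes in short steps, Python scripts to look and compute and a tool call to move; the robot and the scene stay as the last step left them, time stands still between calls to the robot, and variables do not carry over. Pictures are saved under pics/ and viewed, and the job is handed in when it is done.

Besides the shell and the picture viewer there is one more tool, called after "Call:" as name(argument=value, ...), one argument or row to a line, values as JSON. apply_moves: Moves the arm, as the interface text tells. Its arguments: {"type":"object","properties":{"dp":{"type":"array"},"rotation":{"type":"array"},"claw":{"type":"array"}},"required":["dp","rotation","claw"]}

```bash
ls; mkdir -p pics; python3 - <<'E'
from workcell import r
import cv2,numpy as np
s=r.read_state();print(s)
for n in("scene","top","wrist"):
    i=r.get_image(n); cv2.imwrite(f"pics/{n}0.png",i["color"][:,:,::-1]); np.savez(f"{n}0.npz",**i)
    print(n,i["fx"],i["fy"],i["cx"],i["cy"],[k for k in i]); print(i.get("extrinsics",i.get("mount")))
E
```

```text
pics
{'time': 0.0, 'joint_pos': array([ 1.04689223e+00,  2.45812371e-01,  1.55897371e+00,  2.13305119e-05,
        1.33869996e+00, -1.74100414e-01]), 'qvel': array([-0.00088983,  0.00333822,  0.0004413 , -0.00040171, -0.00077111,
       -0.00100599]), 'effort': array([-1.15670659e-04, -4.29533815e+01, -3.26112914e+01, -2.40279423e-04,
        5.42869195e-03, -1.38920990e-05]), 'tool_pos': array([0.22244223, 0.61010286, 0.19120315]), 'tool_rot': array([-3.33482078e-04,  1.74013827e-01,  9.84742754e-01, -8.86070319e-04]), 'ft_force': array([-0.82019651, -0.91269903, -0.44799281]), 'wrist_torque': array([-0.0225365 ,  0.00126549,  0.03260313]), 'finger_gap': 0.0849998098316791}
scene 421.9095676674556 421.9095676674556 274.162177959184 201.70419928662952 ['color', 'depth', 'fx', 'fy', 'cx', 'cy', 'extrinsics']
[[-7.29418527e-01  6.84067044e-01  9.44213849e-04  5.14802703e-01]
 [-4.30961086e-01 -4.60603500e-01  7.75961957e-01  1.20425993e-01]
 [ 5.31244910e-01  5.65594108e-01  6.30779003e-01 -1.20405038e+00]
 [ 0.00000000e+00  0.00000000e+00  0.00000000e+00  1.00000000e+00]]
top 395.57658329383463 395.57658329383463 280.74341831288564 209.92879505654673 ['color', 'depth', 'fx', 'fy', 'cx', 'cy', 'extrinsics']
[[-0.03238506 -0.9994637  -0.00484987 -0.13370714]
 [ 0.97637915 -0.03267345  0.2135795  -0.58704627]
 [-0.21362341  0.00218147  0.97691365 -0.97770205]
 [ 0.          0.          0.          1.        ]]
wrist 368.8899120765901 368.8899120765901 281.95687896955627 199.2265049966024 ['color', 'depth', 'fx', 'fy', 'cx', 'cy', 'mount']
[[ 1.48558292e-03  9.58158313e-01  2.86234940e-01  7.22619548e-02]
 [ 9.99998851e-01 -1.33750273e-03 -7.12847456e-04 -1.65678913e-04]
 [-3.00180701e-04  2.86235670e-01 -9.58159199e-01 -1.81256347e-01]
 [ 0.00000000e+00  0.00000000e+00  0.00000000e+00  1.00000000e+00]]
```

View pics/top0.png

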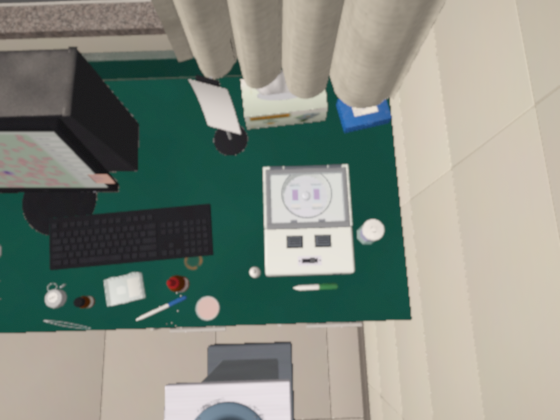

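View pics/scene0.png

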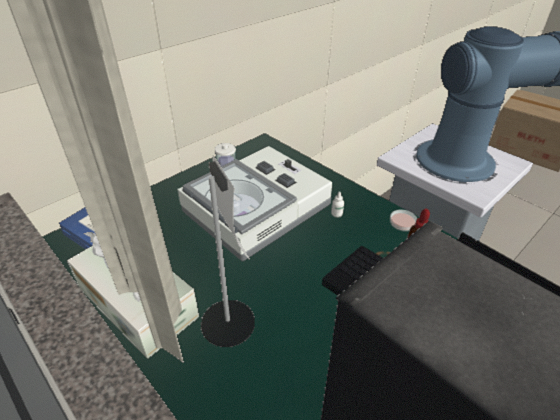

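View pics/wrist0.png

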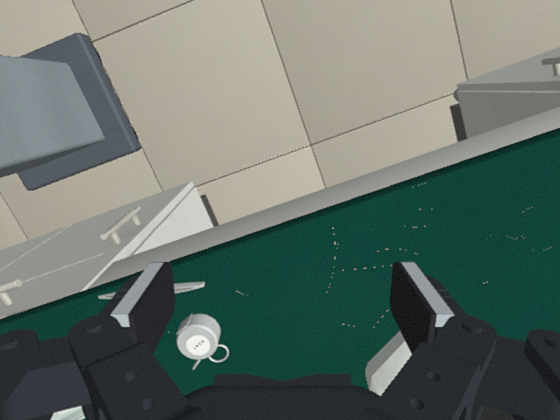

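The top view shows the spinner at about (263–353, 165–275) with its front towards the robot. The keys are near (295,242) and (323,241), the knob near (310,261) and the marker near (315,288). Next I measure these points.

```bash
cat > h.py <<'E'
import numpy as np,cv2
def cast(i,px,z,E=None):
    E=i["extrinsics"] if E is None else E
    px=np.atleast_2d(px).astype(float)
    d=np.c_[(px[:,0]-i["cx"])/i["fx"],-(px[:,1]-i["cy"])/i["fy"],-np.ones(len(px))]
    R=E[:3,:3];c=-R.T@E[:3,3]; w=d@R
    return c+w*((z-c[2])/w[:,2])[:,None]
def proj(i,P):
    E=i["extrinsics"];q=np.atleast_2d(P)@E[:3,:3].T+E[:3,3]
    return np.c_[i["cx"]+i["fx"]*q[:,0]/-q[:,2],i["cy"]+i["fy"]*q[:,1]/q[:,2]]
E
python3 - <<'E'
import numpy as np,cv2
from h import *
i=dict(np.load("top0.npz"))
c=i["color"][:,:,::-1]; cr=c[155:310,240:420]
cv2.imwrite("pics/crop0.png",cv2.resize(cr,None,fx=4.4,fy=3.85 if 0 else 3.8,interpolation=cv2.INTER_CUBIC)[:, :800])
g=cv2.cvtColor(c,cv2.COLOR_BGR2GRAY)
m=np.zeros_like(g);m[230:272,275:345]=(g[230:272,275:345]<110)*255
n,l,st,ce=cv2.connectedComponentsWithStats(m)
for k in range(1,n):
    if st[k,4]>8:
        p=np.argwhere(l==k)[:,::-1].astype(np.float32)
        print(st[k],ce[k],cv2.minAreaRect(p),cast(i,ce[k],.086).round(4),cast(i,ce[k],.091).round(4))
d=i["depth"]
E=i["extrinsics"]
def pt(u,v):
    z=d[int(v),int(u)];q=np.array([(u-i["cx"])/i["fx"]*z,-(v-i["cy"])/i["fy"]*z,-z]);return E[:3,:3].T@(q-E[:3,3])
for uv in[(295,242),(323,241),(310,261),(280,262),(335,265),(309,250),(270,185),(371,230),(254,271),(315,288)]:print(uv,pt(*uv).round(4))
E
```

```text
[288 237  14  10 140] [294.5 241.5] ((294.5, 241.5), (9.0, 13.0), 90.0) [[ 0.4945 -0.185   0.086 ]] [[ 0.4938 -0.1848  0.091 ]]
[316 236  14  10 133] [322.83458647 240.45864662] ((322.5, 240.5), (9.0, 13.0), 90.0) [[ 0.4948 -0.2567  0.086 ]] [[ 0.4941 -0.2562  0.091 ]]
[303 259  14   3  34] [309.82352941 260.17647059] ((309.5, 260.0), (13.0, 2.0), 0.0) [[ 0.4463 -0.2214  0.086 ]] [[ 0.4459 -0.2211  0.091 ]]
(295, 242) [ 0.4928 -0.1861  0.0889]
(323, 241) [ 0.4937 -0.2572  0.0841]
(310, 261) [ 0.4438 -0.2214  0.0915]
(280, 262) [ 0.445  -0.1467  0.0771]
(335, 265) [ 0.4331 -0.2851  0.0749]
(309, 250) [ 0.4729 -0.2213  0.0764]
(270, 185) [ 0.6446 -0.1271  0.0865]
(371, 230) [ 0.5166 -0.3791  0.0917]
(254, 271) [ 0.4255 -0.0798  0.0637]
(315, 288) [ 0.379  -0.2368  0.0129]
```

View pics/crop0.png

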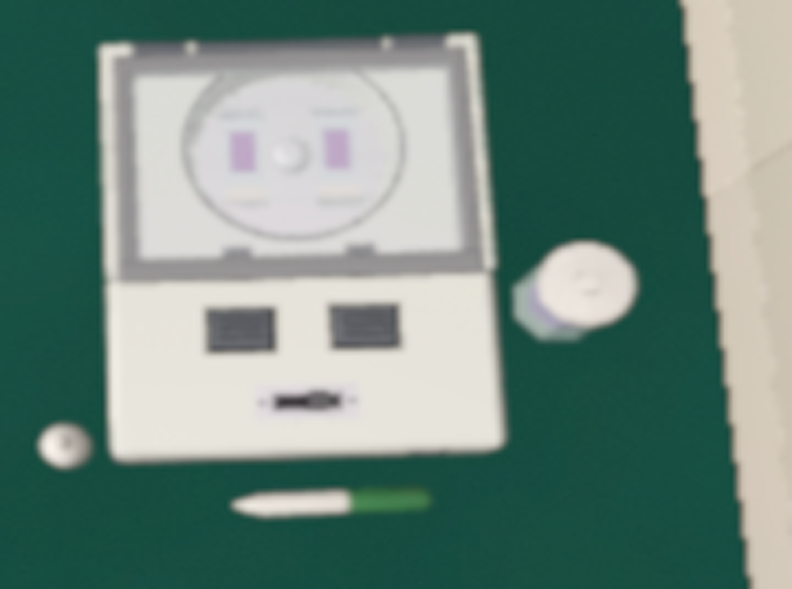

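Call:
apply_moves(
  dp=[
    [0,0,-0.01],
    [0,0,0],
    [-0.025,-0.051,0],
    [-0.025,-0.051,0],
    [-0.025,-0.051,0],
    [-0.025,-0.051,0],
    [-0.025,-0.051,0],
    [-0.025,-0.051,0],
    [-0.025,-0.051,0],
    [-0.025,-0.051,0],
  ],
  rotation=[
    [0,0,-0.175],
    [0,0,-0.174],
    [0,0,0],
    [0,0,0],
    [0,0,0],
    [0,0,0],
    [0,0,0],
    [0,0,0],
    [0,0,0],
    [0,0,0],
  ],
  claw=[68,68,68,68,68,68,68,68,68,68],
)

```text
time: 1.4
tool_pos: [0.4228, 0.2008, 0.2022]
tool_rot: [0.0, 0.0, 1.0, 0.0]
ft_force: [0.6, 0.4, -0.5]
finger_gap: 0.0578
```

Call:
apply_moves(
  dp=[
    [-0.003,-0.0525,0],
    [-0.003,-0.0525,0],
    [-0.003,-0.0525,0],
    [-0.003,-0.0525,0],
    [-0.003,-0.0525,0],
    [-0.003,-0.0525,0],
    [-0.003,-0.0525,0],
    [-0.003,-0.0525,0],
    [0,0,0],
    [0,0,0],
  ],
  rotation=[
    [0,0,0],
    [0,0,0],
    [0,0,0],
    [0,0,0],
    [0,0,0],
    [0,0,0],
    [0,0,0],
    [0,0,0],
    [0,0,0],
    [0,0,0],
  ],
  claw=[68,68,68,68,68,68,68,68,68,68],
)

```text
time: 2.65
tool_pos: [0.4458, -0.2171, 0.2019]
tool_rot: [-0.0, 0.001, 1.0, 0.0]
ft_force: [0.1, 1.0, 0.7]
finger_gap: 0.0581
```

```bash
python3 - <<'E'
from workcell import r
import cv2,numpy as np
from scipy.spatial.transform import Rotation as R
from h import *
s=r.read_state();print(s["tool_pos"],s["tool_rot"],s["finger_gap"],s["time"],s["ft_force"])
i=r.get_image("wrist"); cv2.imwrite("pics/wrist1.png",i["color"][:,:,::-1])
q=s["tool_rot"];T=np.eye(4);T[:3,:3]=R.from_quat([*q[1:],q[0]]).as_matrix();T[:3,3]=s["tool_pos"]
i["extrinsics"]=np.linalg.inv(T@i["mount"]); np.savez("wrist1.npz",**i)
E
```

```text
[ 0.44580673 -0.21705254  0.20186884] [-3.31366179e-04  5.11625372e-04  9.99999716e-01  4.42945713e-04] 0.05806954687417634 2.65 [0.14349487 1.0362474  0.71268544]
```

View pics/wrist1.png

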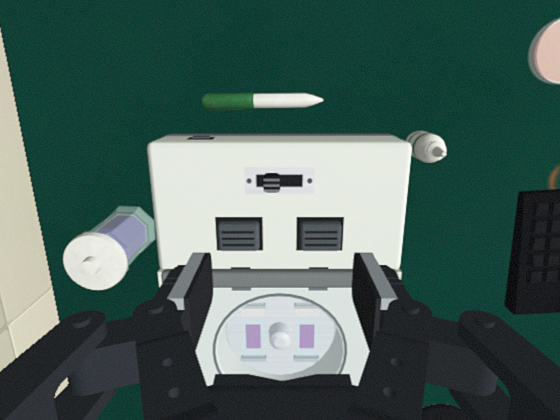

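```bash
python3 - <<'E'
import numpy as np,cv2
from h import *
i=dict(np.load("wrist1.npz"));c=i["color"];g=cv2.cvtColor(c,cv2.COLOR_RGB2GRAY)
for z,(r0,r1,c0,c1),t in((.086,(210,256,205,355),110),(.091,(168,198,252,310),100)):
    m=np.zeros_like(g);m[r0:r1,c0:c1]=(g[r0:r1,c0:c1]<t)*255
    n,l,st,ce=cv2.connectedComponentsWithStats(m)
    for k in range(1,n):
        if st[k,4]>20: print(st[k],ce[k].round(1),cast(i,ce[k],z).round(4)[0],cast(i,[st[k,:2],st[k,:2]+st[k,2:4]],z).round(4).tolist())
# case front edge, deck z
cv2.imwrite("pics/w1crop.png",cv2.resize(c[140:340,150:420,::-1],None,fx=2.9,fy=2.9,interpolation=cv2.INTER_CUBIC))
print("knob top px 272,178..",cast(i,[[263,180],[279,180],[271,174],[271,192]],.091).round(4))
d=i["depth"];E=i["extrinsics"]
for u,v in[(200,258),(204,256),(210,270),(208,257),(366,257),(372,257),(380,258),(271,178),(271,188),(239,234),(320,233),(280,215)]:
    z=d[v,u];q=np.array([(u-i["cx"])/i["fx"]*z,-(v-i["cy"])/i["fy"]*z,-z]);print(u,v,(E[:3,:3].T@(q-E[:3,3])).round(4))
E
```

```text
[ 216  217   47   33 1512] [238.9 233. ] [ 0.4926 -0.2543  0.086 ] [[0.478, -0.2733, 0.086], [0.5086, -0.2337, 0.086]]
[ 297  217   47   33 1507] [319.3 232.9] [ 0.4925 -0.1848  0.086 ] [[0.478, -0.2043, 0.086], [0.5086, -0.1627, 0.086]]
[257 173  45  17 527] [278.5 180.4] [ 0.4447 -0.2199  0.091 ] [[0.4385, -0.2373, 0.091], [0.4528, -0.2007, 0.091]]
knob top px 272,178.. [[ 0.4443 -0.2326  0.091 ]
 [ 0.4443 -0.2195  0.091 ]
 [ 0.4394 -0.226   0.091 ]
 [ 0.4545 -0.2261  0.091 ]]
200 258 [ 0.4357 -0.2488  0.2538]
204 256 [ 0.4355 -0.2475  0.2525]
210 270 [ 0.444  -0.2466  0.2476]
208 257 [ 0.4371 -0.2465  0.2499]
366 257 [ 0.4353 -0.185   0.2537]
372 257 [ 0.4354 -0.1827  0.2537]
380 258 [ 0.5223 -0.1269  0.0736]
271 178 [ 0.4428 -0.226   0.0904]
271 188 [ 0.4511 -0.2261  0.0907]
239 234 [ 0.4934 -0.2542  0.0863]
320 233 [ 0.4929 -0.1841  0.0854]
280 215 [ 0.48   -0.2188  0.0751]
```

View pics/w1crop.png

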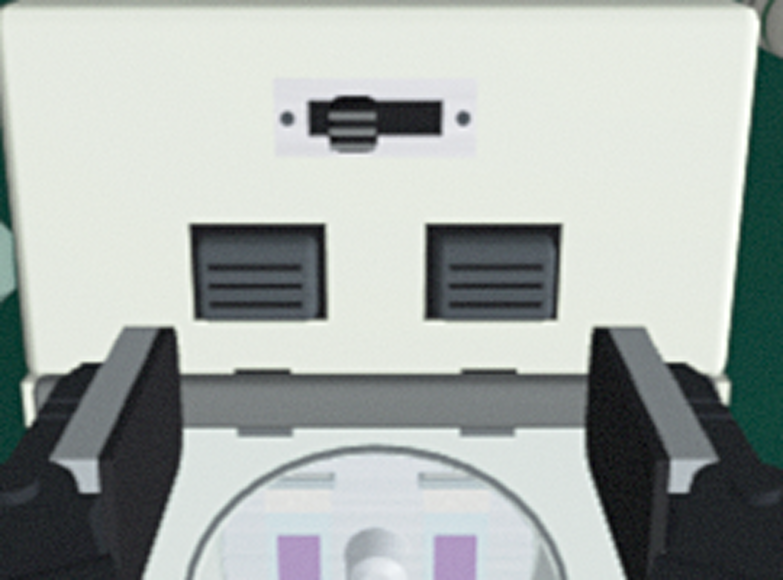

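```bash
python3 - <<'E'
from workcell import r
import numpy as np,cv2
from h import *
i=dict(np.load("wrist1.npz"))
d=i["depth"];M=i["mount"]
v,u=np.mgrid[:420,:560]
q=np.stack([(u-i["cx"])/i["fx"]*d,-(v-i["cy"])/i["fy"]*d,-d],-1)
t=q@M[:3,:3].T+M[:3,3]
ok=(d>0)&(t[...,2]<0.03)&(abs(t[...,1])<.07)
P=t[ok];print(len(P),P[:,2].max(),P.min(0),P.max(0))
for zz in np.arange(-.1,.03,.01):
    s=P[(P[:,2]>zz)&(P[:,2]<=zz+.01)]
    if len(s): print(round(zz,3),len(s),s.min(0).round(3),s.max(0).round(3))
for n in("scene","top"):
    j=r.get_image(n);cv2.imwrite(f"pics/{n}1.png",j["color"][:,:,::-1]);np.savez(f"{n}1.npz",**j)
j=dict(np.load("scene1.npz"));print(proj(j,r.read_state()["tool_pos"]))
cv2.imwrite("pics/scene1c.png",cv2.resize(j["color"][40:240,160:420,::-1],None,fx=3,fy=3,interpolation=cv2.INTER_CUBIC))
E
```

```text
48491 -0.04237479885936338 [-0.01379169 -0.06421344 -0.13340846] [ 0.02026279  0.0635771  -0.0423748 ]
-0.1 10835 [-0.014 -0.063 -0.1  ] [ 0.014  0.062 -0.09 ]
-0.09 2315 [-0.006 -0.06  -0.09 ] [ 0.014  0.059 -0.08 ]
-0.08 1778 [-0.012 -0.043 -0.08 ] [ 0.012  0.042 -0.07 ]
-0.07 1652 [-0.012 -0.043 -0.07 ] [ 0.011  0.043 -0.06 ]
-0.06 1291 [-0.012 -0.043 -0.06 ] [ 0.011  0.042 -0.05 ]
-0.05 417 [-0.012 -0.036 -0.05 ] [ 0.011  0.038 -0.042]
[[292.41455124 120.69449533]]
```

View pics/scene1c.png

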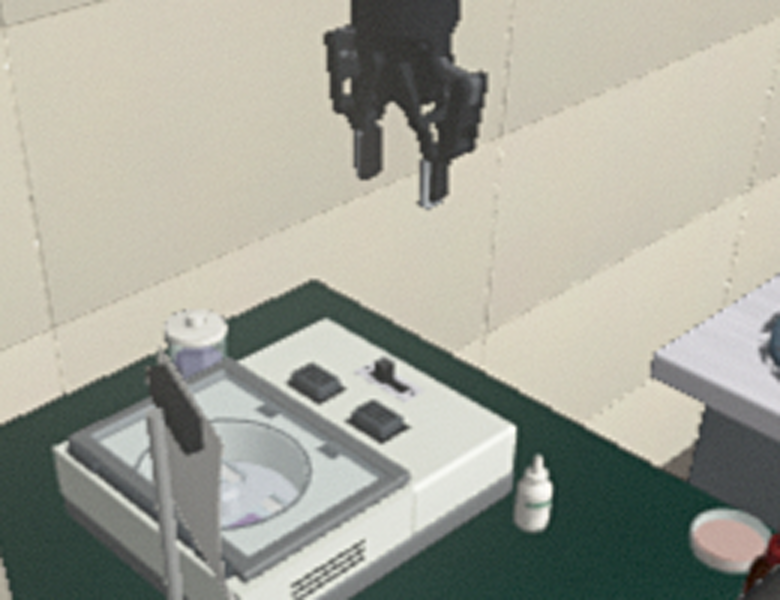

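Both cameras put the fingertips about 48 mm behind the reported TCP. The scene view shows the tips near crop (370,178) and (430,207), while the TCP projects to (397,242). I'll descend part way, then check again.

Call:
apply_moves(
  dp=[
    [0,0,0.035],
    [0,0,0.035],
    [0,0,0.035],
    [0,0,0.03],
    [0,0,0],
    [0,0,0],
  ],
  rotation=[
    [0,0,0],
    [0,0,0],
    [0,0,0],
    [0,0,0],
    [0,0,0],
    [0,0,0],
  ],
  claw=[68,68,68,68,68,68],
)

```text
time: 3.55
tool_pos: [0.447, -0.2176, 0.0687]
tool_rot: [0.001, -0.0, 1.0, -0.001]
ft_force: [0.6, -0.4, 0.6]
finger_gap: 0.0582
```

```bash
cat > look.py <<'E'
import sys,cv2,numpy as np
from workcell import r
from scipy.spatial.transform import Rotation as R
from h import *
def wrist(tag):
    s=r.read_state()
    i=r.get_image("wrist"); cv2.imwrite(f"pics/wrist{tag}.png",i["color"][:,:,::-1])
    q=s["tool_rot"];T=np.eye(4);T[:3,:3]=R.from_quat([*q[1:],q[0]]).as_matrix();T[:3,3]=s["tool_pos"]
    i["extrinsics"]=np.linalg.inv(T@i["mount"]); np.savez(f"wrist{tag}.npz",**i);return s,i
def scene(tag,a=(90,250,190,350),f=3.7):
    j=r.get_image("scene");np.savez(f"scene{tag}.npz",**j)
    cv2.imwrite(f"pics/scene{tag}.png",cv2.resize(j["color"][a[0]:a[1],a[2]:a[3],::-1],None,fx=f,fy=f,interpolation=cv2.INTER_CUBIC));return j
E
python3 - <<'E'
from look import *
s,i=wrist("2");j=scene("2")
print(s["tool_pos"],s["ft_force"],s["finger_gap"],s["time"])
E
```

```text
[ 0.44698426 -0.21760216  0.06865313] [ 0.61972631 -0.3754498   0.63145006] 0.058209780005547364 3.55
```

View pics/wrist2.png

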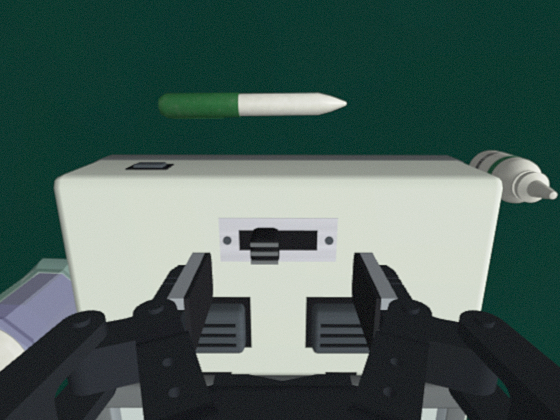

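View pics/scene2.png

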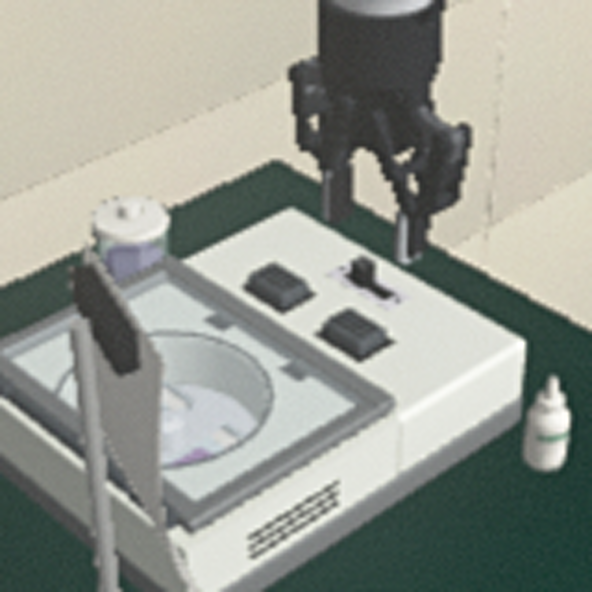

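The wrist view shows both fingers straddling the knob, which is at (265,245), in front of the keys at (222,325) and (335,325). The reported TCP is below deck height with no contact, which confirms the offset. Lowering beside the knob.

Call:
apply_moves(
  dp=[
    [0,0,0.015],
    [0,0,0.012],
    [0,0,0.007],
    [0,0,0],
    [0,0,0],
  ],
  rotation=[
    [0,0,0],
    [0,0,0],
    [0,0,0],
    [0,0,0],
    [0,0,0],
  ],
  claw=[68,68,68,68,68],
)

```text
time: 4.28
tool_pos: [0.4462, -0.2176, 0.0334]
tool_rot: [0.0, 0.0, 1.0, -0.0]
ft_force: [0.5, 0.5, -1.4]
finger_gap: 0.0579
```

```bash
python3 - <<'E'
from look import *
s,i=wrist("3");j=scene("3",(110,210,240,360),5)
print(s["tool_pos"],s["ft_force"],s["finger_gap"],s["time"])
E
```

```text
[ 0.44616764 -0.21761022  0.03335097] [ 0.5225962   0.47692937 -1.41768076] 0.05791536736197943 4.275
```

View pics/wrist3.png

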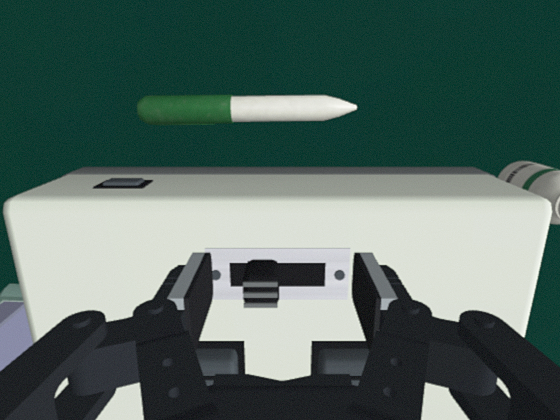

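View pics/scene3.png

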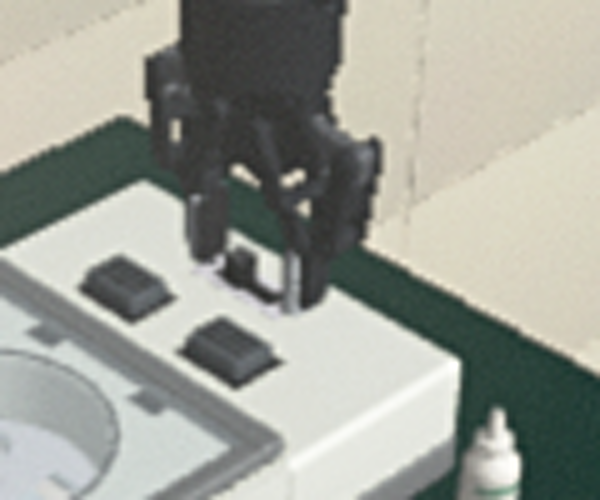

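The fingertips are beside the knob, just above the deck; in the scene crop the knob at (240,268) sits between them. Now I push left with the right finger's side.

Call:
apply_moves(
  dp=[
    [0,0.006,0],
    [0,0.005,0],
    [0,0.004,0],
    [0,0.004,0],
    [0,0.004,0],
    [0,0.003,0],
    [0,0,0],
  ],
  rotation=[
    [0,0,0],
    [0,0,0],
    [0,0,0],
    [0,0,0],
    [0,0,0],
    [0,0,0],
    [0,0,0],
  ],
  claw=[68,68,68,68,68,68,68],
)

```text
time: 5.25
tool_pos: [0.4462, -0.1912, 0.0333]
tool_rot: [0.0, 0.0, 1.0, 0.0]
ft_force: [1.0, 0.1, -0.8]
finger_gap: 0.0582
```

Call:
apply_moves(
  dp=[
    [0,0.002,0],
    [0,0.001,0],
    [0,0,0],
  ],
  rotation=[
    [0,0,0],
    [0,0,0],
    [0,0,0],
  ],
  claw=[68,68,68],
)

```text
time: 5.62
tool_pos: [0.4462, -0.1896, 0.0333]
tool_rot: [0.0, 0.0, 1.0, -0.001]
ft_force: [-0.9, -5.3, -2.5]
finger_gap: 0.0581
```

```bash
python3 - <<'E'
from look import *
s,i=wrist("4")
print(s["tool_pos"],s["ft_force"],s["finger_gap"],s["time"])
E
```

```text
[ 0.44622407 -0.18958263  0.03332638] [-0.86845687 -5.31380503 -2.4889067 ] 0.05814658924208534 5.625
```

View pics/wrist4.png

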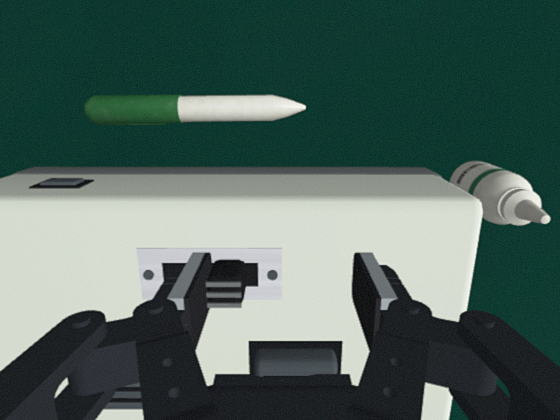

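Call:
apply_moves(
  dp=[
    [0,0.002,0],
    [0,0,0],
    [0,0,0],
  ],
  rotation=[
    [0,0,0],
    [0,0,0],
    [0,0,0],
  ],
  claw=[68,68,68],
)

```text
time: 6.05
tool_pos: [0.4462, -0.1895, 0.0333]
tool_rot: [0.0, 0.0, 1.0, -0.003]
ft_force: [-0.8, -13.9, -6.9]
finger_gap: 0.058
```

The force rose with no further motion, so the knob is at its stop. I back off, rise, then go above the keys.

Call:
apply_moves(
  dp=[
    [0,-0.01,0],
    [0,-0.005,0],
    [0,0,-0.025],
    [0,0,-0.025],
    [-0.02,-0.01,0],
    [-0.02,-0.008,0],
    [0,0,0],
    [0,0,0],
  ],
  rotation=[
    [0,0,0],
    [0,0,0],
    [0,0,0],
    [0,0,0],
    [0,0,0],
    [0,0,0],
    [0,0,0],
    [0,0,0],
  ],
  claw=[68,68,68,68,68,68,68,68],
)

```text
time: 7.05
tool_pos: [0.4854, -0.219, 0.0828]
tool_rot: [-0.001, 0.0, 1.0, 0.0]
ft_force: [-0.7, -0.8, -0.1]
finger_gap: 0.0581
```

```bash
python3 - <<'E'
from look import *
s,i=wrist("5");j=scene("5",(110,210,220,340),5);k=r.get_image("top");np.savez("top5.npz",**k)
cv2.imwrite("pics/top5.png",cv2.resize(k["color"][155:310,240:400,::-1],None,fx=3.8,fy=3.8,interpolation=cv2.INTER_CUBIC))
print(s["tool_pos"],s["ft_force"],s["finger_gap"],s["time"])
E
```

```text
[ 0.48538671 -0.2189579   0.08283444] [-0.69142816 -0.77736114 -0.06726813] 0.05812798814372477 7.05
```

View pics/wrist5.png

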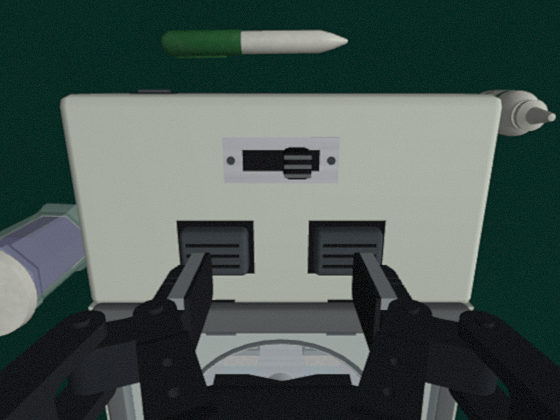

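View pics/scene5.png

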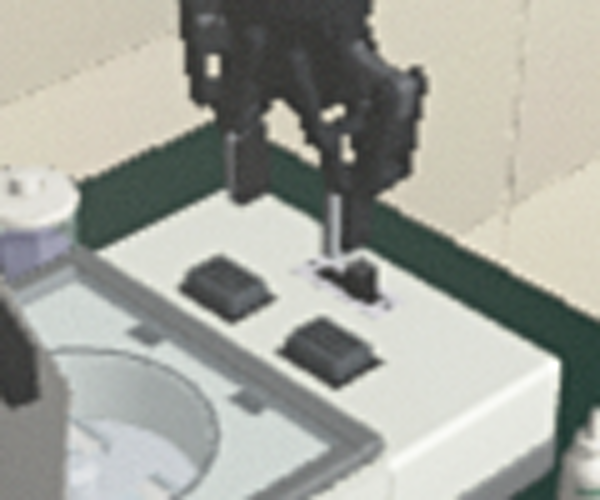

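View pics/top5.png

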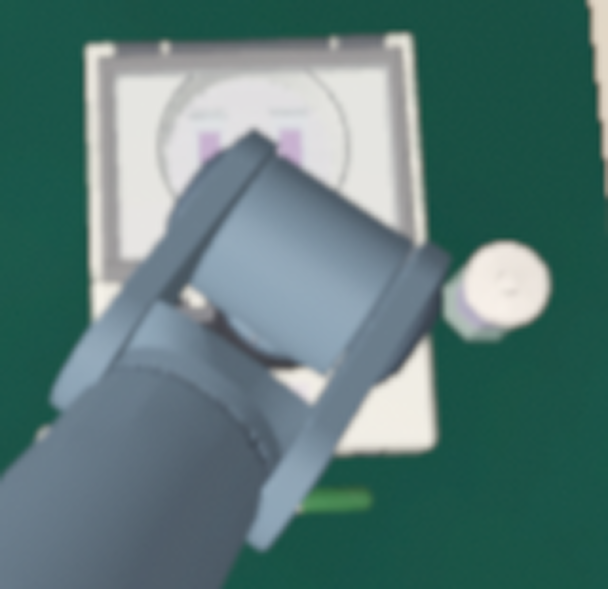

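```bash
python3 - <<'E'
from h import *
i=dict(np.load("wrist5.npz"))
cv2.imwrite("pics/w5c.png",cv2.resize(i["color"][120:310,160:400,::-1],None,fx=3.3,fy=3.1,interpolation=cv2.INTER_CUBIC))
print(cast(i,[[178,220],[254,220],[309,220],[385,220],[178,275],[385,275]],.075).round(4))
d=i["depth"];E=i["extrinsics"];v,u=np.mgrid[:420,:560]
q=np.stack([(u-i["cx"])/i["fx"]*d,-(v-i["cy"])/i["fy"]*d,-d],-1)
w=(q-E[:3,3])@E[:3,:3]
for a,b in((170,262),(300,395)):
    s=w[215:280,a:b].reshape(-1,3);s=s[(s[:,2]>.083)&(s[:,2]<.09)]
    print(len(s),np.percentile(s,2,0).round(4),np.percentile(s,98,0).round(4))
k=w[140:185,280:320].reshape(-1,3);k=k[(k[:,2]>.087)&(k[:,2]<.096)];print(len(k),np.percentile(k,2,0),np.percentile(k,98,0))
E
```

```text
[[ 0.4814 -0.2757  0.075 ]
 [ 0.4813 -0.2344  0.075 ]
 [ 0.4813 -0.2044  0.075 ]
 [ 0.4813 -0.1631  0.075 ]
 [ 0.5146 -0.2783  0.075 ]
 [ 0.5146 -0.1604  0.075 ]]
2319 [ 0.4847 -0.2725  0.0834] [ 0.5085 -0.2388  0.0871]
2347 [ 0.4846 -0.2013  0.0833] [ 0.5086 -0.1677  0.0871]
774 [ 0.4417185  -0.21868555  0.08758402] [ 0.45508713 -0.20575513  0.09261219]
```

View pics/w5c.png

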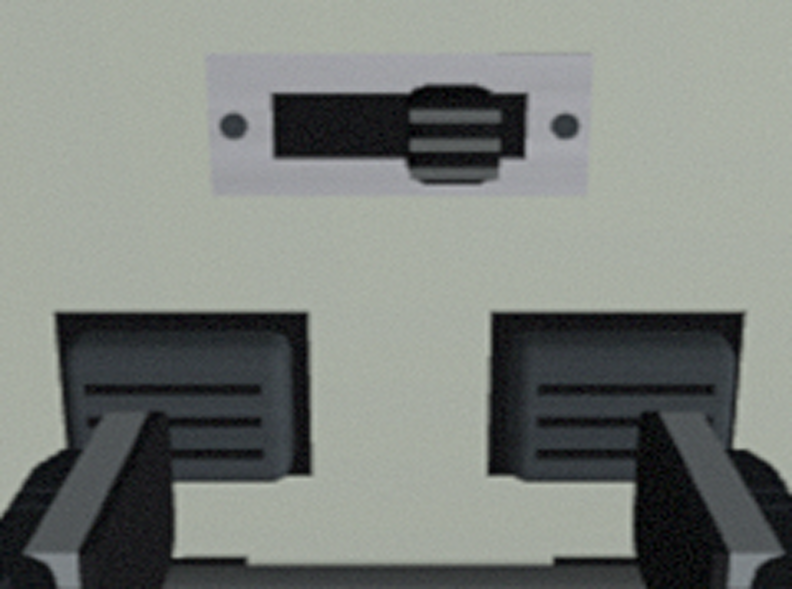

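The wrist view shows the knob at the left end of its slot, 8 mm left of the centre line. The key tops are centred at x 0.4966, y −0.2557 and −0.1845. I move above them and come down close.

Call:
apply_moves(
  dp=[
    [-0.01,-0.001,0],
    [0,0,0.02],
    [0,0,0.016],
    [0,0,0],
    [0,0,0],
  ],
  rotation=[
    [0,0,0],
    [0,0,0],
    [0,0,0],
    [0,0,0],
    [0,0,0],
  ],
  claw=[68,68,68,68,68],
)

```text
time: 7.82
tool_pos: [0.4964, -0.2207, 0.0476]
tool_rot: [0.0, 0.0, 1.0, -0.0]
ft_force: [-0.3, 0.0, 0.3]
finger_gap: 0.0582
```

```bash
python3 - <<'E'
from look import *
s,i=wrist("6");j=scene("6",(110,210,220,340),5)
print(s["tool_pos"],s["ft_force"],s["finger_gap"],s["time"])
E
```

```text
[ 0.49641567 -0.22074859  0.04762114] [-0.32826951  0.02167567  0.27338627] 0.058232310795590256 7.825
```

View pics/wrist6.png

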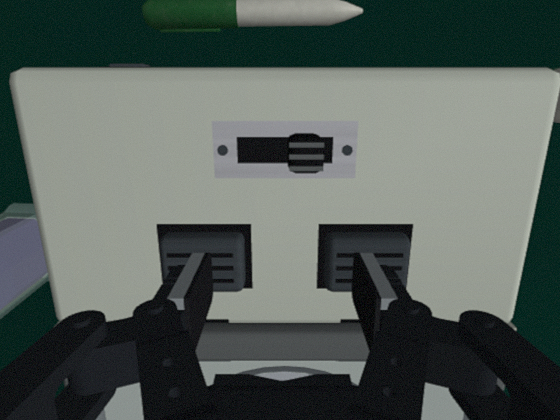

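View pics/scene6.png

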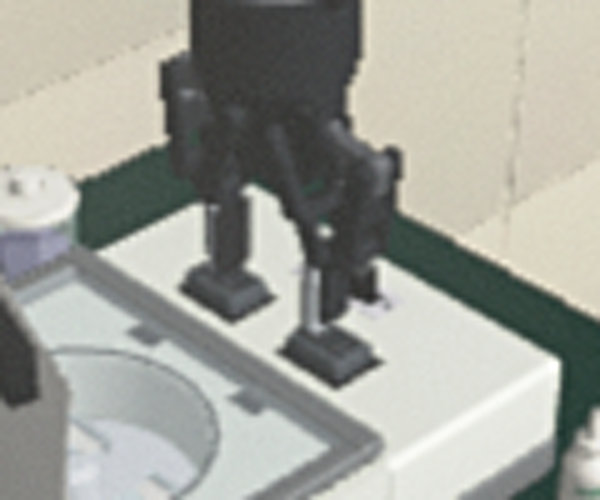

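Each fingertip stands centred just above its key, at scene crop (230,275) and (325,330). Pressing.

Call:
apply_moves(
  dp=[
    [0,0,0.006],
    [0,0,0.004],
    [0,0,0.004],
    [0,0,0.003],
    [0,0,0],
  ],
  rotation=[
    [0,0,0],
    [0,0,0],
    [0,0,0],
    [0,0,0],
    [0,0,0],
  ],
  claw=[68,68,68,68,68],
)

```text
time: 8.55
tool_pos: [0.4969, -0.2212, 0.0341]
tool_rot: [-0.0, 0.0, 1.0, -0.0]
ft_force: [-9.9, 5.0, 27.7]
finger_gap: 0.058
```

Call:
apply_moves(
  dp=[
    [0,0,0],
    [0,0,0],
    [0,0,0],
  ],
  rotation=[
    [0,0,0],
    [0,0,0],
    [0,0,0],
  ],
  claw=[68,68,68],
)

```text
time: 8.93
tool_pos: [0.4969, -0.2212, 0.0341]
tool_rot: [-0.0, 0.0, 1.0, -0.0]
ft_force: [-10.2, 5.5, 26.2]
finger_gap: 0.0582
```

```bash
python3 - <<'E'
from look import *
s,i=wrist("7");j=scene("7",(100,240,170,340),4.6)
print(s["tool_pos"],s["ft_force"],s["finger_gap"],s["time"])
E
```

```text
[ 0.49687535 -0.22116307  0.03407264] [-10.20814554   5.48356446  26.24120261] 0.058159205047351385 8.925
```

View pics/wrist7.png

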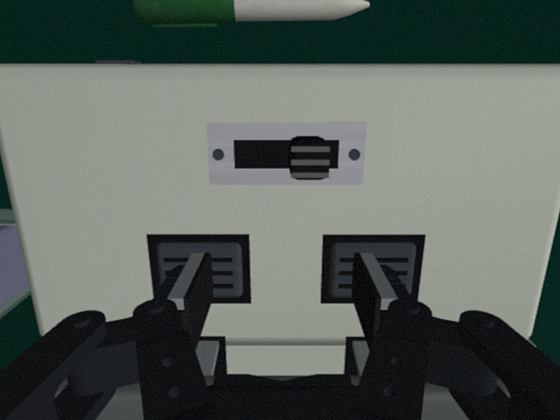

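View pics/scene7.png

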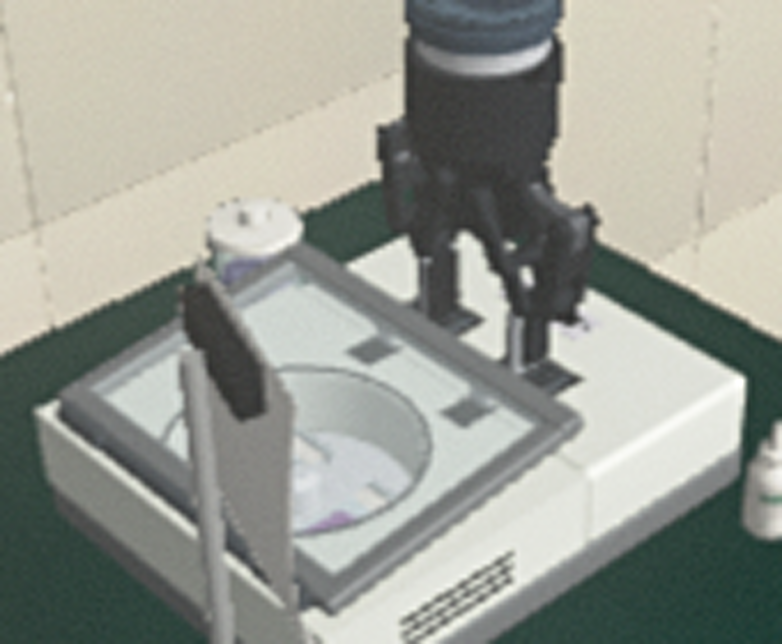

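The lid is rising; its front-left corner went from about (296,198) to (296,192), roughly 0.11 rad. I keep holding.

Call:
apply_moves(
  dp=[
    [0,0,0],
    [0,0,0],
    [0,0,0],
    [0,0,0],
  ],
  rotation=[
    [0,0,0],
    [0,0,0],
    [0,0,0],
    [0,0,0],
  ],
  claw=[68,68,68,68],
)

```text
time: 9.52
tool_pos: [0.4969, -0.2212, 0.0341]
tool_rot: [-0.0, 0.0, 1.0, -0.0]
ft_force: [-10.6, 5.6, 26.7]
finger_gap: 0.0583
```

```bash
python3 - <<'E'
from look import *
j=scene("8",(100,240,170,340),4.6);s=r.read_state()
print(s["tool_pos"],s["ft_force"],s["finger_gap"],s["time"])
C=np.array([.4966,-.2201,0]);
for th in(0,.1,.15,.2,.25,.3):
    x=.4966+.053+.145-.163*np.cos(th);z=.086+.163*np.sin(th)
    p=proj(j,[x,-.2201+.1,z])[0];print(th,p.round(1),((p-[170,100])*4.6).round(0))
E
```

```text
[ 0.4968842  -0.22119145  0.03409803] [-10.00828688   5.70418965  27.62702026] 0.057621473141229645 9.575
0 [294.4 195.7] [572. 440.]
0.1 [294.4 190. ] [572. 414.]
0.15 [294.2 187.2] [571. 401.]
0.2 [293.9 184.6] [570. 389.]
0.25 [293.4 181.9] [568. 377.]
0.3 [292.8 179.4] [565. 365.]
```

View pics/scene8.png

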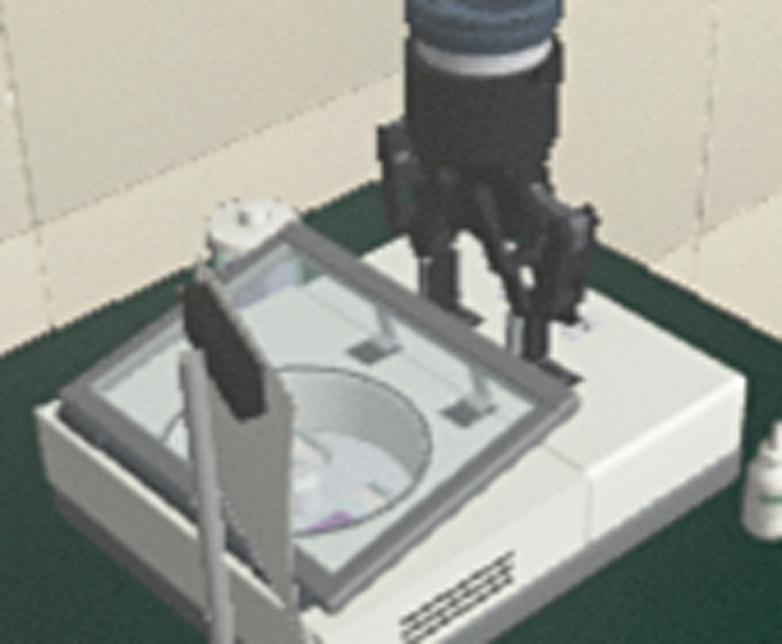

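The lid's corner is at crop (578,395), about 0.2 rad, so it is past the second teeth. I hold two more rows for margin, then lift off and retreat towards the robot.

Call:
apply_moves(
  dp=[
    [0,0,0],
    [0,0,0],
    [0.002,0,-0.01],
    [0.008,0,-0.01],
    [0.03,0,-0.02],
    [0.04,0,-0.03],
    [0.04,0,-0.04],
    [0,0,-0.04],
    [0,0,0],
  ],
  rotation=[
    [0,0,0],
    [0,0,0],
    [0,0,0],
    [0,0,0],
    [0,0,0],
    [0,0,0],
    [0,0,0],
    [0,0,0],
    [0,0,0],
  ],
  claw=[68,68,68,68,68,68,68,68,68],
)

```text
time: 10.7
tool_pos: [0.3767, -0.2218, 0.1832]
tool_rot: [0.002, 0.001, 1.0, -0.002]
ft_force: [-0.1, -0.1, 0.2]
finger_gap: 0.058
```

```bash
python3 - <<'E'
from look import *
j=scene("9",(60,240,160,350),4);s=r.read_state()
print(s["tool_pos"],s["ft_force"],s["finger_gap"],s["time"])
E
```

```text
[ 0.37595427 -0.22077088  0.18098608] [-0.38640306 -0.41765288 -0.84468293] 0.05801805906062225 10.75
```

View pics/scene9.png

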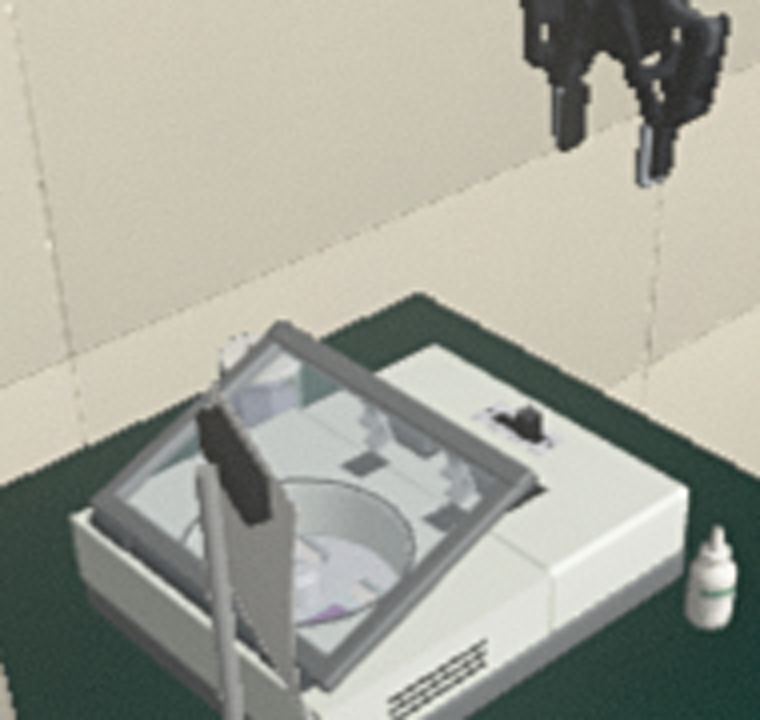

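The lid has risen to about 0.35 rad, the keys are up and the arm is clear. I move aside and wait.

Call:
apply_moves(
  dp=[
    [-0.01,0.05,0],
    [-0.01,0.05,0],
    [-0.01,0.05,0],
    [-0.01,0.05,0],
    [-0.01,0.05,0],
    [-0.01,0.05,0],
    [0,0.05,0],
    [0,0,0],
    [0,0,0],
    [0,0,0],
  ],
  rotation=[
    [0,0,0],
    [0,0,0],
    [0,0,0],
    [0,0,0],
    [0,0,0],
    [0,0,0],
    [0,0,0],
    [0,0,0],
    [0,0,0],
    [0,0,0],
  ],
  claw=[68,68,68,68,68,68,68,68,68,68],
)

```text
time: 12.0
tool_pos: [0.4361, 0.1285, 0.1795]
tool_rot: [-0.001, 0.001, 1.0, -0.0]
ft_force: [0.2, -0.2, -0.6]
finger_gap: 0.058
```

Call:
apply_moves(
  dp=[
    [0,0,0],
    [0,0,0],
    [0,0,0],
    [0,0,0],
    [0,0,0],
    [0,0,0],
    [0,0,0],
    [0,0,0],
    [0,0,0],
    [0,0,0],
  ],
  rotation=[
    [0,0,0],
    [0,0,0],
    [0,0,0],
    [0,0,0],
    [0,0,0],
    [0,0,0],
    [0,0,0],
    [0,0,0],
    [0,0,0],
    [0,0,0],
  ],
  claw=[68,68,68,68,68,68,68,68,68,68],
)

```text
time: 13.25
tool_pos: [0.4364, 0.1295, 0.1803]
tool_rot: [0.0, 0.0, 1.0, 0.0]
ft_force: [-0.0, 0.3, -0.1]
finger_gap: 0.058
```

Call:
apply_moves(
  dp=[
    [0,0,0],
    [0,0,0],
    [0,0,0],
    [0,0,0],
    [0,0,0],
    [0,0,0],
    [0,0,0],
    [0,0,0],
    [0,0,0],
    [0,0,0],
  ],
  rotation=[
    [0,0,0],
    [0,0,0],
    [0,0,0],
    [0,0,0],
    [0,0,0],
    [0,0,0],
    [0,0,0],
    [0,0,0],
    [0,0,0],
    [0,0,0],
  ],
  claw=[68,68,68,68,68,68,68,68,68,68],
)

```text
time: 14.5
tool_pos: [0.4364, 0.1295, 0.1803]
tool_rot: [-0.0, 0.0, 1.0, -0.0]
ft_force: [-0.4, 0.2, -0.1]
finger_gap: 0.0579
```

Call:
apply_moves(
  dp=[
    [0,0,0],
    [0,0,0],
    [0,0,0],
    [0,0,0],
    [0,0,0],
    [0,0,0],
    [0,0,0],
    [0,0,0],
    [0,0,0],
    [0,0,0],
  ],
  rotation=[
    [0,0,0],
    [0,0,0],
    [0,0,0],
    [0,0,0],
    [0,0,0],
    [0,0,0],
    [0,0,0],
    [0,0,0],
    [0,0,0],
    [0,0,0],
  ],
  claw=[68,68,68,68,68,68,68,68,68,68],
)

```text
time: 15.75
tool_pos: [0.4364, 0.1295, 0.1803]
tool_rot: [-0.0, 0.0, 1.0, 0.0]
ft_force: [-0.2, -0.7, -0.3]
finger_gap: 0.0582
```

Call:
apply_moves(
  dp=[
    [0,0,0],
    [0,0,0],
    [0,0,0],
    [0,0,0],
    [0,0,0],
    [0,0,0],
    [0,0,0],
    [0,0,0],
    [0,0,0],
    [0,0,0],
  ],
  rotation=[
    [0,0,0],
    [0,0,0],
    [0,0,0],
    [0,0,0],
    [0,0,0],
    [0,0,0],
    [0,0,0],
    [0,0,0],
    [0,0,0],
    [0,0,0],
  ],
  claw=[68,68,68,68,68,68,68,68,68,68],
)

```text
time: 17.0
tool_pos: [0.4364, 0.1295, 0.1803]
tool_rot: [-0.0, 0.0, 1.0, -0.0]
ft_force: [-0.8, -0.2, 0.5]
finger_gap: 0.0581
```

Call:
apply_moves(
  dp=[
    [0,0,0],
    [0,0,0],
    [0,0,0],
    [0,0,0],
    [0,0,0],
    [0,0,0],
    [0,0,0],
    [0,0,0],
    [0,0,0],
    [0,0,0],
  ],
  rotation=[
    [0,0,0],
    [0,0,0],
    [0,0,0],
    [0,0,0],
    [0,0,0],
    [0,0,0],
    [0,0,0],
    [0,0,0],
    [0,0,0],
    [0,0,0],
  ],
  claw=[68,68,68,68,68,68,68,68,68,68],
)

```text
time: 18.25
tool_pos: [0.4364, 0.1295, 0.1803]
tool_rot: [0.0, 0.0, 1.0, -0.0]
ft_force: [-0.8, -0.4, -0.6]
finger_gap: 0.0583
```

```bash
python3 - <<'E'
from look import *
j=scene("10",(60,240,160,350),4);s=r.read_state()
k=r.get_image("top");np.savez("top10.npz",**k);cv2.imwrite("pics/top10.png",k["color"][:,:,::-1])
print(s["tool_pos"],s["ft_force"],s["finger_gap"],s["time"])
E
```

```text
[0.43635136 0.12948534 0.18027355] [ 0.50386898 -0.60042556  0.56804123] 0.05789167141124677 18.3
```

View pics/scene10.png

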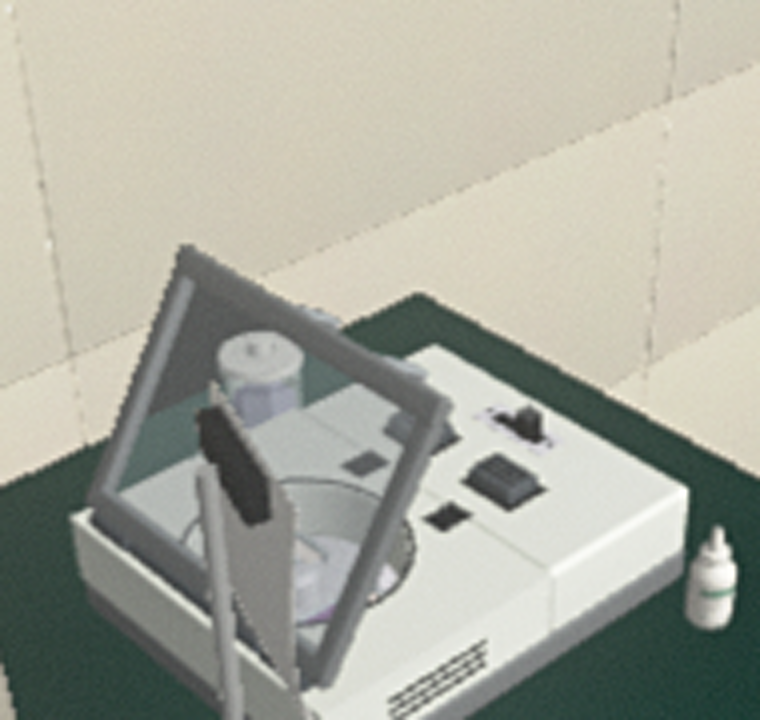

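View pics/top10.png

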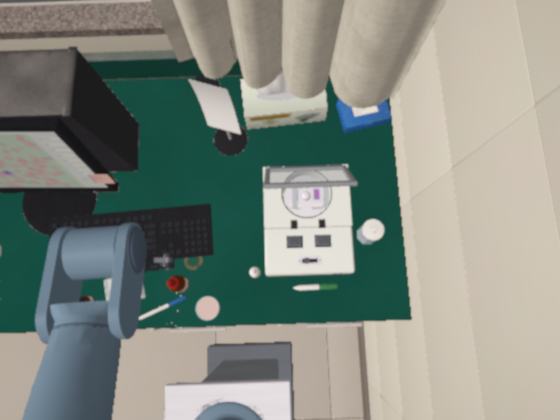

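Call:
apply_moves(
  dp=[
    [0,0,0],
    [0,0,0],
    [0,0,0],
    [0,0,0],
    [0,0,0],
    [0,0,0],
    [0,0,0],
    [0,0,0],
    [0,0,0],
    [0,0,0],
  ],
  rotation=[
    [0,0,0],
    [0,0,0],
    [0,0,0],
    [0,0,0],
    [0,0,0],
    [0,0,0],
    [0,0,0],
    [0,0,0],
    [0,0,0],
    [0,0,0],
  ],
  claw=[68,68,68,68,68,68,68,68,68,68],
)

```text
time: 19.6
tool_pos: [0.4364, 0.1295, 0.1803]
tool_rot: [-0.0, 0.0, 1.0, -0.0]
ft_force: [-0.5, 1.1, 1.0]
finger_gap: 0.0581
```

Call:
apply_moves(
  dp=[
    [0,0,0],
    [0,0,0],
    [0,0,0],
    [0,0,0],
    [0,0,0],
    [0,0,0],
    [0,0,0],
    [0,0,0],
    [0,0,0],
    [0,0,0],
  ],
  rotation=[
    [0,0,0],
    [0,0,0],
    [0,0,0],
    [0,0,0],
    [0,0,0],
    [0,0,0],
    [0,0,0],
    [0,0,0],
    [0,0,0],
    [0,0,0],
  ],
  claw=[68,68,68,68,68,68,68,68,68,68],
)

```text
time: 20.85
tool_pos: [0.4364, 0.1295, 0.1803]
tool_rot: [0.0, 0.0, 1.0, -0.0]
ft_force: [0.1, -0.8, -1.1]
finger_gap: 0.0584
```

```bash
python3 - <<'E'
from look import *
j=scene("11",(60,240,160,350),4);k=r.get_image("top");np.savez("top11.npz",**k)
o=dict(np.load("scene10.npz"));t0=dict(np.load("top0.npz"))
d=np.abs(j["color"].astype(int)-o["color"]).max(2)[60:300,100:400];print("scene diff since 10:",d.max(),(d>40).sum())
d=np.abs(k["color"].astype(int)-t0["color"]).max(2)>60; n,l,st,ce=cv2.connectedComponentsWithStats(d.astype(np.uint8))
print("top diff vs start",[ (st[a].tolist()) for a in range(1,n) if st[a,4]>6])
for th in(.8,.9,.95,1.0,1.05):
    p=proj(j,[.6946-.163*np.cos(th),-.1201,.086+.163*np.sin(th)])[0];print(th,((p-[160,60])*4).round(0))
print(r.read_state()["time"])
E
```

```text
scene diff since 10: 18 0
top diff vs start [[342, 166, 7, 10, 27], [266, 168, 4, 2, 7], [350, 175, 8, 12, 58], [263, 176, 4, 11, 28], [287, 181, 55, 7, 252], [271, 183, 15, 5, 58], [326, 187, 24, 40, 220], [267, 190, 23, 38, 225], [292, 221, 5, 7, 31], [320, 220, 5, 7, 30], [298, 222, 20, 5, 78], [61, 224, 69, 55, 3081], [35, 228, 31, 104, 990], [154, 256, 16, 11, 94], [107, 272, 36, 34, 883], [45, 289, 18, 18, 239], [50, 301, 71, 29, 1175], [136, 318, 3, 3, 9], [46, 320, 6, 3, 9], [52, 325, 23, 7, 78], [24, 329, 112, 91, 7194]]
0.8 [475. 400.]
0.9 [457. 391.]
0.95 [447. 387.]
1.0 [437. 384.]
1.05 [426. 382.]
20.95
```

View pics/scene11.png

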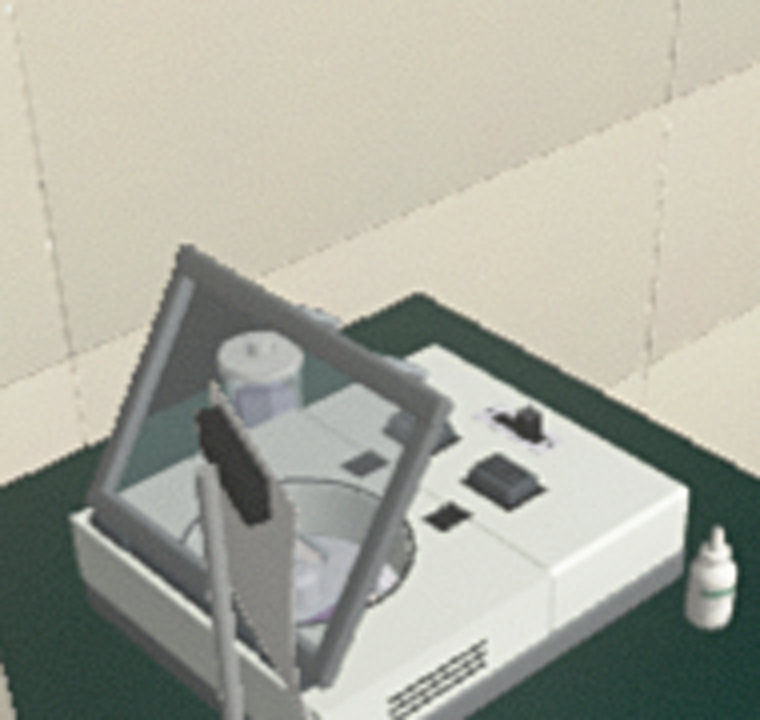

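The lid is stationary at about 1.0 rad; its corner is at (447,397), where the model puts it for fully open. The bystanders are unchanged, so I hand in.

```bash
python3 -c "
from workcell import r
print(r.close_job())"
```

```text
the job is handed in; nothing more can be done
None
```

The spinner's lid is fully open and standing by itself, and I handed the job in at about 21 s.

**What I did:**
- **Knob:** I pushed it left with the side of the right finger until it stopped. The side force rose from about 5 N to 14 N with no further motion. The image showed it 8 mm left of the centre line.
- **Keys:** I pressed both together, one fingertip on each, at about 27 N in all. I held them until the lid was at an estimated 0.2 rad, then two rows (0.25 s) more.
- **Lid:** I let the keys up, moved the arm clear, and the lid swung open on its own spring.

**Last checks:**
- **Lid at rest:** it did not move over the final 2.6 s, and its corner matches about 1.0 rad.
- **Keys and knob:** the keys are up and the knob is still at its left end.
- **Things around the spinner:** the jar, dropper bottle, marker and amber bottle show no change from the first top picture.
- **Robot:** it stands clear, with wrist force within noise.

**What disagreed:** the fingertips really lie about 45–48 mm behind the reported TCP. Both the wrist and scene cameras showed this, and contact with the keys agreed. I allowed for it in every height I used.

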